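# Load a parquet tile on the sloping vacuum jig and switch the hold-down on

## Task

Lay the parquet tile on the jig's sloping white plate, without dropping it, so that it comes to rest flat and fully home in the plate's lowest corner, long side against the long fence and one end against the short fence, and let go of it. Then turn the vacuum hold-down on: slide the flush switch on the grey box by its ridge, across its detent, all the way towards the round gauge. Leave the other things on the bench where they stand.

Things in the scene. Friction and masses are not known exactly. Their poses are not given: they have to be found in the camera images.
- tile: the parquet tile: loose pine block 110 x 55 x 22 mm, thin dark and mid-brown strips in two basket-weave squares on top, 60 to 130 g; origin at the centre of its underside, x along the 110 mm side, y along the 55 mm side, z up. It starts flat on the bench, left or right of the jig (the grey box is then on the other side)
- plate: the jig's fixed sloping plate, slippery white plastic (friction 0.11 to 0.17), 125 mm (x) by 180 mm (y). Origin: its lowest corner, where the fences' inner faces meet, 36 mm above the bench; z = 0 is its top surface, z its normal. Long fence along +y (inner face x = 0), short fence along +x (inner face y = 0), both dark wood 12 mm high and thick. -x points roughly away from the robot
- jig: the whole jig, fixed: the plate stands on four posts over a plywood base board 170 x 220 x 12 mm; origin under the board's centre, z up, x roughly towards the robot. The plate falls 22 degrees towards its long fence and 20 degrees along it towards the short one (29 in all), so a tile left on it slides to the corner by itself
- home (a point): where the underside of the tile has its centre when home, with its 110 mm side along the plate's y, either way round: (27.5, 55, 0) mm in the plate's frame, with the plate's axes; thin dark seal lines flush in the plate mark the place
- vac_box: the grey vacuum control box, 190 x 84 x 45 mm, fixed; origin at the centre of its underside, z up, x along its length towards the end that carries the round brass gauge (44 mm across, standing 14 mm above the top, its centre at x = +66 mm). The flush slide switch lies in a dark slot in its top face, which is at z = 45 mm; a 10 mm brass pipe leaves the gauge end
- ridge (a point): top centre of the slide switch's ridge: a grey bar 9 mm long along the box's x, 32 mm along its y, standing 10 mm above the box's top (55 mm above the bench), in the middle of a flush grey cap. It lies at x = -30 mm, y = 0 of the box when off and x = -10 mm when on
- slide_switch (a joint): travel of the slide switch in m: 0 = off (end away from the gauge), 0.02 = on (end towards the gauge). An over-centre spring holds it at either end: about 6 N starts it moving along the box's +x, less as it goes, and past the middle (0.01) it snaps on by itself
- glue: bystander: white plastic glue bottle, 62 mm across and 180 mm tall, on the far right; origin at its foot
- tub: bystander: clear open tub, 104 mm across the rim and 75 mm tall, on the far left; origin at its foot
- mug: bystander: white mug, 82 mm across, 95 mm tall; origin at its foot
- offcut: bystander: plain pine board 90 x 160 x 22 mm beyond the jig, no strips on it; origin under its centre

How it is judged:
By the outcome, as a careful person would: the job done as asked, in the order asked, and still so for the second after the job is handed in, with the robot touching nothing.
It also fails if it takes over 51 s, if anything falls off the work surface, if the arm or the gripper's body presses on something with over 40 N, if the wrist force passes 120 N, or if a joint passes its speed limit or range.

## Robot

A 6-joint arm with a two-finger parallel gripper is mounted at the origin on the work surface. World frame = base frame: x ahead of the robot, y to its left, z up, the work surface at z = 0. Lengths are in m, angles in rad, forces in N, time in s.
With the tool pointing down it reaches from about 0.35 to 0.975 m from the base axis. Payload 4.9 kg.
Tool frame: the origin (TCP) lies at the very end of the fingers, on their centre line; the grasp point (between the pads) lies 19 mm behind it; z points along the fingers, y is the line along which they close (so a half turn about z gives the same grasp; the last joint's range is limited). The gripper opens to 85 mm and grips with 20 to 120 N. Pads are 22 mm wide; open, the fingers measure 114 mm over their backs; the gripper's body (76 mm by 85 mm) begins 54 mm behind the grasp point. The pads swing forward as they close: fully open they stand 13 mm farther back than shut.
Start: joints at [-1.372, 0.053, 1.613, -0, 1.476, -0.119], TCP at [0.195, -0.594, 0.231] pointing down, gripper open.
Joint ranges: [-3.01, 3.01], [-1.01, 2.22], [0.06, 2.58], [-1.02, 4.17], [0.09, 2.62], [-3.14, 3.14]. Speed limits (rad/s): [2.57, 2.57, 3.14, 3.14, 3.14, 3.14].

## Interface

Orientations are given as a rotation vector (axis times angle).
In Python, from station import ctrl, imaging gives the robot as it stands.
- The arm moves only by the tool play_rows, never from a script. Its argument "series" is a list of rows, each a list of 3 entries, a list of its own where there are three numbers: the opening, from 0 (shut) to 1 (fully open), then the shift along the tool's x, y, z each as a share of 0.05 m, from -1 to 1, then the turn, a rotation vector about the tool's x, y, z each as a share of 8 degrees, from -1 to 1. In form: [[grip, [dx, dy, dz], [ax, ay, az]], ...]. A call has 1 to 8 rows; each row shifts and turns the commanded pose from where the row before left it, along the tool's axes as they then stand; what a row does not reach is not made up. A row lasts 1/8 s, in which the tool goes at most 62.5 mm and 10.7 degrees, less where a joint would pass 70% of its speed; a pose out of reach is approached as far as the arm can. A call with a number of a shift or a turn outside -1 to 1 is refused whole. A call with a gripper value outside its range is refused whole. The fingers move at their own pace and stop on an object; "force" is the grip in N (left out, the last holds). Time passes only in rows, so rows that do not move let the fingers close. It gives the time, the measured TCP pose, the force, the opening and the grip force at its end, in the units of the state.
- ctrl.get_obs(): the state, without advancing time (a new reading comes with each control period).
- imaging.get_image(name): name is "scene" or "top"; returns a dict with "color" (420x560x3 uint8, blue, green, red), "fx", "fy", "cx", "cy" (pixels), "D" ([k1, k2, p1, p2, k3] as OpenCV has them; the pictures are not rectified), "extrinsics" (4x4, takes a point from world to camera coordinates). Camera axes: x right, y down, z forward; pixel columns grow to the right and rows downward; lengths in m; the calibration is good to about 2 mm. A picture is of the moment at which its call begins. There is no depth.
- ctrl.finish_job(): hands the job in; it is judged then, once.
The state is a dict: "t": time; "q": joint angles; "dq": joint speeds; "effort": joint torques, N m; "tool_pos": TCP position; "tool_rot": TCP orientation; "contact_force": force on the tool from outside, world axes, zero at the start; "wrist_torque": the same for the moment, N m; "opening": finger opening in m; "grip_force": force on a finger pad.
Only numpy, scipy, OpenCV 4.12 (cv2) and the standard library are available. Lean on these libraries where they do the work, as an engineer would, in place of code of your own. Each camera call takes 0.05 s, during which the arm holds its last target. There are 200 camera calls.

## Working session

There is one attempt and no reset: what is moved stays moved. The work goes in short steps, Python scripts to look and compute and a tool call to move; the robot and the scene stay as the last step left them, time stands still between calls to the robot, and variables do not carry over. Pictures are saved under pics/ and viewed, at most 10 in all, crops included, and the job is handed in when it is done.

Besides the shell and the picture viewer there is one more tool, called after "Call:" as a command line: name --argument value ..., lists and objects as JSON in quotes. play_rows: Moves the arm, as the interface text tells. Shift numbers are shares of 0.05 m and turn numbers shares of 8 degrees, none past 1 either way. Its arguments: {"type":"object","properties":{"series":{"type":"array"},"force":{"type":"number"}},"required":["series"]}

```bash
mkdir -p pics; ls; python3 - <<'E'
from station import ctrl, imaging
import cv2,numpy as np
for n in("scene","top"):
    d=imaging.get_image(n); cv2.imwrite(f"pics/{n}0.png",d["color"])
    np.savez(f"{n}.npz",**{k:np.array(v) for k,v in d.items()})
    print(n,d["fx"],d["fy"],d["cx"],d["cy"],d["D"]);print(np.round(d["extrinsics"],4))
print(ctrl.get_obs())
E
```

```text
pics
scene 538.9665148195215 538.9665148195215 280.94483179032767 206.27469110809957 [-0.04255508  0.          0.          0.          0.        ]
[[-0.7926  0.6095  0.0185  0.4913]
 [ 0.4113  0.5567 -0.7217 -0.2092]
 [-0.4502 -0.5644 -0.6919  1.4985]
 [ 0.      0.      0.      1.    ]]
top 451.8870883438615 451.8870883438615 275.0517049720253 208.02436554954525 [-0.07897196  0.          0.          0.          0.        ]
[[ 0.0237 -0.9997 -0.0051  0.0065]
 [-0.992  -0.0229 -0.1239  0.6032]
 [ 0.1238  0.008  -0.9923  0.9981]
 [ 0.      0.      0.      1.    ]]
{'t': 0.1, 'q': array([-1.37198963e+00,  5.33125514e-02,  1.61416849e+00, -1.17498244e-05,
        1.47599485e+00, -1.18997884e-01]), 'dq': array([ 0.00054195, -0.00051725, -0.00595374, -0.00139399, -0.00044892,
       -0.0011345 ]), 'effort': array([-1.64463445e-04, -3.94904101e+01, -3.71364176e+01, -1.19875322e-04,
        3.90129135e-03, -1.95652476e-06]), 'tool_pos': array([ 0.19518677, -0.59314242,  0.23016545]), 'tool_rot': array([-3.10015568e+00, -4.96812161e-01,  1.36288758e-04]), 'contact_force': array([-0.06894244,  0.64356767,  0.10317657]), 'wrist_torque': array([ 0.01391477, -0.03649241, -0.03403099]), 'grip_force': 0.0, 'opening': 0.08537852671811669}
```

View pics/scene0.png

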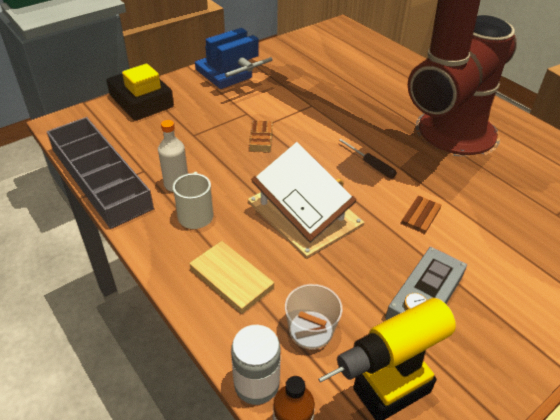

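View pics/top0.png

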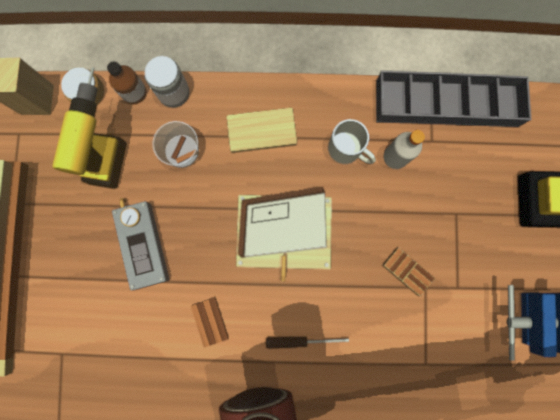

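The top view shows the tile at about (408,270), right of the jig. The jig is at (285,230). The grey box is at (140,245) with the gauge at its far end (130,215), and there is a dark-strip decoy at (210,322). Next I'll enlarge these regions.

```bash
python3 - <<'E'
import cv2,numpy as np
t=np.load("top.npz")["color"]; s=np.load("scene.npz")["color"]
def c(im,x,y,w,h,k): return cv2.resize(im[y:y+h,x:x+w],None,fx=k,fy=k,interpolation=cv2.INTER_CUBIC)
a=np.zeros((600,800,3),np.uint8)
a[0:300,0:400]=c(t,370,230,80,60,5)   # tile top
a[0:300,400:800]=c(s,220,105,80,60,5) # tile scene
a[300:600,0:400]=c(t,230,180,114.0.__int__(),86,3.5)[:300,:400] if 0 else cv2.resize(t[180:280,225:345],(400,300),interpolation=cv2.INTER_CUBIC)
a[300:600,400:800]=cv2.resize(t[195:295,90:210],(400,300),interpolation=cv2.INTER_CUBIC)
cv2.imwrite("pics/c1.png",a)
b=np.zeros((600,800,3),np.uint8)
b[:,:400]=cv2.resize(s[135:255,245:365],(400,400),interpolation=cv2.INTER_CUBIC)[:0].shape and 0
b[0:400,0:400]=cv2.resize(s[135:255,245:365],(400,400),interpolation=cv2.INTER_CUBIC)
b[0:400,400:800]=cv2.resize(s[240:320,385:465],(400,400),interpolation=cv2.INTER_CUBIC)
cv2.imwrite("pics/c2.png",b[:400])
E
```

```text
(no output)
```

View pics/c1.png

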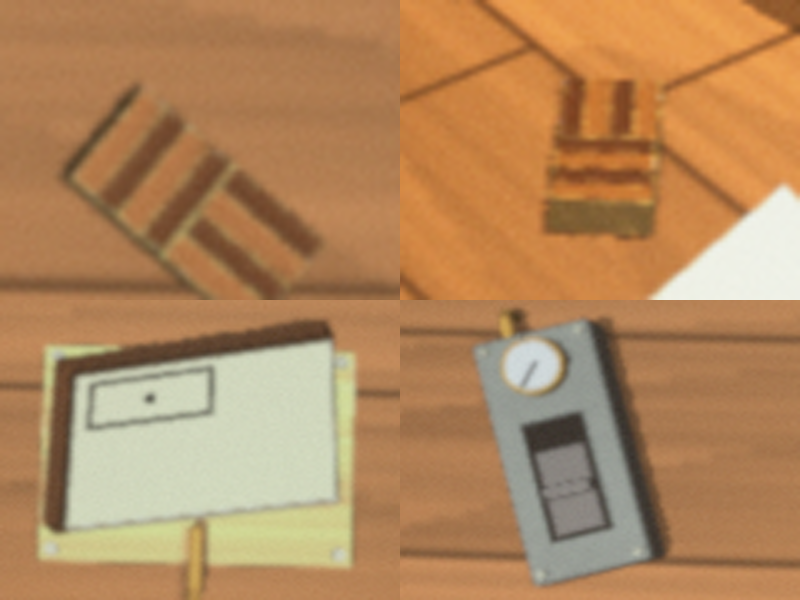

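View pics/c2.png

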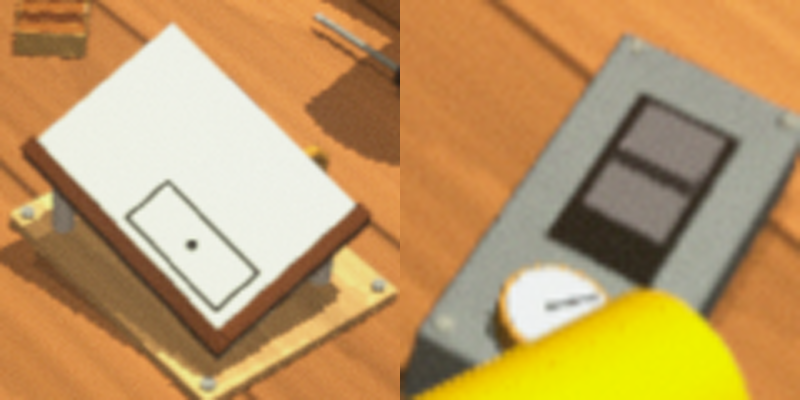

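The crops show the plate corners, seal and dot, the tile with its basket weave, and the slot, ridge and gauge clearly. I'll fit all the poses from both views.

```bash
cat > fit.py <<'E'
import cv2,numpy as np
from scipy.optimize import least_squares
from scipy.spatial.transform import Rotation as R
cam={n:dict(np.load(n+".npz")) for n in("top","scene")}
def proj(n,P):
    c=cam[n];E=c["extrinsics"]
    K=np.array([[c["fx"],0,c["cx"]],[0,c["fy"],c["cy"]],[0,0,1.]])
    return cv2.projectPoints(np.atleast_2d(P).astype(float),cv2.Rodrigues(E[:3,:3])[0],E[:3,3],K,c["D"])[0][:,0]
def fit(obs,pose,p0):
    def f(p):
        M,t=pose(p)
        return np.concatenate([(proj(n,np.array(o)[:,:3]/1000@M.T+t)-np.array(o)[:,3:]).ravel() for n,o in obs.items()])
    r=least_squares(f,p0,loss="soft_l1"); return r.x,np.round(r.fun.reshape(-1,2) if 0 else f(r.x).reshape(-1,2),1)
E
cat > run.py <<'E'
from fit import *
C=lambda L,ox,oy,sx,sy:[[x,y,z,ox+u/sx,oy+v/sy] for x,y,z,u,v in L]
flat=lambda z:(lambda p:(R.from_euler("z",p[2]).as_matrix(),np.array([p[0],p[1],z])))
pl={"top":C([(125,180,0,340,500),(125,0,0,68,528),(0,180,0,333,340),(0,0,0,76,376),(27.5,55,0,150,398)],225,180,10/3,3) ,
"scene":C([(125,180,0,172,22),(125,0,12,358,208),(0,180,12,38,143),(0,0,12,218,327),(27.5,55,0,191,244)],245,135,10/3,10/3)}
for o in pl["top"]: o[4]-=100
def pA(p): return R.from_euler("z",p[2]).as_matrix()@R.from_euler("xy",[np.radians(20),-np.radians(22)]).as_matrix(),np.array([p[0],p[1],.036])
def pB(p): return R.from_euler("z",p[2]).as_matrix()@R.from_euler("yx",[-np.radians(22),np.radians(20)]).as_matrix(),np.array([p[0],p[1],.036])
def pC(p): return R.from_euler("zyx",[p[2],p[3],p[4]]).as_matrix(),np.array([p[0],p[1],p[5]])
for n,f,p0 in(("A",pA,[.6,.06,3.1]),("B",pB,[.6,.06,3.1]),("C",pC,[.6,.06,3.1,-.38,.35,.036])):
    x,r=fit(pl,f,p0);print("plate",n,np.round(x,4),np.abs(r).mean());print(r.T)
    print(f(x)[0].round(4).tolist())
ti={"top":C([(-55,27.5,22,140,88),(0,0,22,196,207),(55,27.5,22,325,240),(-55,-27.5,22,74,176)],370,230,5,5),
"scene":C([(-55,27.5,22,165,80),(-55,-27.5,22,265,80),(0,0,22,207,140),(55,27.5,22,145,203),(55,-27.5,22,255,205),(55,27.5,0,145,232),(55,-27.5,0,250,240)],220,105,5,5)}
# try orderings in scene by yaw init
import itertools
for nm,m in(("id",lambda x,y:(x,y)),("rot",lambda x,y:(-x,-y)),("mx",lambda x,y:(-x,y)),("my",lambda x,y:(x,-y))):
    o={"top":ti["top"],"scene":[[*m(a[0],a[1]),*a[2:]] for a in ti["scene"]]}
    for y0 in(-.8,2.3,.8,-2.3):
        x,r=fit(o,flat(0),[.45,-.3,y0])
        if np.abs(r).mean()<3: print("tile",nm,x.round(4),np.abs(r).mean());print(r.T);break
bo={"top":[[x,y,z,90+u/(10/3),195+v/3] for x,y,z,u,v in[(95,42,45,75,45),(95,-42,45,187,20),(-95,42,45,140,285),(66,0,59,132,66),(-30,0,55,166,187)]],
"scene":C([(-95,-42,45,225,38),(-95,42,45,398,120),(66,0,59,150,308),(95,-42,45,25,325)],385,240,5,5)}
bo["scene"]=[a for a in bo["scene"]]
for nm,sg in(("id",1),("flip",-1)):
    o={"top":bo["top"],"scene":[[a[0],sg*a[1],*a[2:]] for a in bo["scene"]]}
    x,r=fit(o,flat(0),[.5,.3,.2]);print("box",nm,x.round(4),np.abs(r).mean());print(r.T)
E
python3 run.py
```

```text
plate A [0.6067 0.0834 3.1402] 0.6799999999999999
[[-1.3 -0.7 -0.8 -0.  -0.1 -0.4 -0.  -2.2 -0.5 -0.4]
 [-0.3  0.1  0.5  0.5  0.3 -0.1 -2.3 -2.8  0.2  0.1]]
[[-0.9272, 0.1269, 0.3525], [0.0013, -0.9399, 0.3415], [0.3746, 0.3171, 0.8713]]
plate B [0.6072 0.083  3.2785] 0.7249999999999999
[[-1.7 -0.4 -1.2  0.2 -0.2  0.1  0.1 -2.  -0.6 -0.4]
 [-0.2  0.4 -0.2  0.3  0.2 -0.5 -1.6 -3.9  0.2 -0.1]]
[[-0.936, 0.1282, 0.3278], [0.0004, -0.9309, 0.3653], [0.352, 0.342, 0.8713]]
plate C [ 0.6072  0.0836  3.2746  0.3331 -0.3662  0.0357] 0.68
[[-0.9 -0.2 -0.9 -0.1 -0.1 -0.4 -0.2 -2.1 -0.6 -0.5]
 [ 0.2  0.5  0.5  0.3  0.3  0.8 -1.7 -2.6  0.3  0.4]]
[[-0.9367, 0.1253, 0.327], [-0.0078, -0.941, 0.3383], [0.3501, 0.3144, 0.8824]]
tile mx [ 0.4637 -0.2908 -2.2661] 0.4454545454545454
[[ 0.2 -0.3 -0.5 -1.7 -0.6 -0.6 -0.3  0.1 -0.8  0.3  0.2]
 [-0.4  0.5  0.5  0.1 -0.4  0.3 -0.2 -0.7 -0.3  0.2 -0.6]]
box id [0.5098 0.3296 0.2934] 0.9166666666666666
[[-1.1  0.2 -1.8  0.1  0.1 -1.1  2.2  0.1 -3.2]
 [ 0.  -1.3  0.7 -0.4  0.5 -2.5 -0.7 -0.1  0.4]]
box flip [0.51   0.3275 0.3009] 9.672222222222222
[[ -0.5   0.8  -0.6   0.8   1.2  35.6 -36.9  -0.5  37.1]
 [  0.2  -1.4   0.7  -0.4   0.4  14.9 -19.5  -0.6  22. ]]
```

```bash
cat > plan.py <<'E'
import numpy as np,sys
from scipy.spatial.transform import Rotation as R, Slerp
from station import ctrl
def down(deg):
    c,s=np.cos(np.radians(deg)),np.sin(np.radians(deg)); return np.array([[c,s,0],[s,-c,0],[0,0,-1.]])
def plan(grip,p1,M1,share=.8,n=None,start=None):
    if start is None:
        o=ctrl.get_obs(); p,q=np.array(o["tool_pos"]),R.from_rotvec(o["tool_rot"])
    else: p,q=start
    q1=R.from_matrix(M1); d=(q.inv()*q1).magnitude()
    n=n or int(max(1,np.ceil(np.linalg.norm(p1-p)/.05/share),np.ceil(np.degrees(d)/8/share)))
    P0=p.copy();S=Slerp([0,1],R.concatenate([q,q1])); rows=[]
    for i in range(1,n+1):
        s=i/n; pt=P0+(p1-P0)*s; qt=S(s)
        a=np.round(q.inv().apply(pt-p)/.05,2); b=np.round(np.degrees((q.inv()*qt).as_rotvec())/8,2)
        p=p+q.apply(a*.05); q=q*R.from_rotvec(np.radians(b*8))
        rows.append([grip,(a+0).tolist(),(b+0).tolist()])
    for i in range(0,n,8): print(str(rows[i:i+8]).replace(" ",""))
    return p,q
E
python3 - <<'E'
from plan import *
print((np.degrees((R.from_rotvec(ctrl.get_obs()["tool_rot"]).inv()*R.from_matrix(down(50.2))).as_rotvec())))
s=plan(1,np.array([.4637,-.2908,.10]),down(50.2))
E
```

```text
[ -0.10102735  -0.04175977 -31.99106477]
[[1,[0.64,-0.37,0.24],[0.0,0.0,-0.36]],[1,[0.65,-0.34,0.23],[0.0,0.0,-0.37]],[1,[0.67,-0.3,0.24],[0.0,0.0,-0.36]],[1,[0.68,-0.27,0.24],[0.0,0.0,-0.36]],[1,[0.7,-0.23,0.24],[-0.01,0.0,-0.37]],[1,[0.71,-0.2,0.23],[0.0,0.0,-0.36]],[1,[0.71,-0.16,0.24],[0.0,0.0,-0.36]],[1,[0.73,-0.13,0.24],[0.0,0.0,-0.37]]]
[[1,[0.73,-0.09,0.24],[0.0,0.0,-0.36]],[1,[0.73,-0.05,0.23],[0.0,0.0,-0.37]],[1,[0.74,-0.01,0.24],[0.0,-0.01,-0.36]]]
```

Call:
play_rows --series '[[1,[0.64,-0.37,0.24],[0,0,-0.36]],[1,[0.65,-0.34,0.23],[0,0,-0.37]],[1,[0.67,-0.3,0.24],[0,0,-0.36]],[1,[0.68,-0.27,0.24],[0,0,-0.36]],[1,[0.7,-0.23,0.24],[0,0,-0.37]],[1,[0.71,-0.2,0.23],[0,0,-0.36]],[1,[0.71,-0.16,0.24],[0,0,-0.36]],[1,[0.73,-0.13,0.24],[0,0,-0.37]]]' --force 40

```text
t: 1.1
tool_pos: [0.391, -0.3725, 0.1354]
tool_rot: [-2.936, -1.115, 0.0]
contact_force: [-0.6, -0.2, 0.0]
opening: 0.0856
grip_force: 0.0
```

Call:
play_rows --series '[[1,[0.73,-0.09,0.24],[0,0,-0.36]],[1,[0.73,-0.05,0.23],[0,0,-0.37]],[1,[0.74,-0.01,0.24],[0,0,-0.36]],[1,[0,0,0],[0,0,0]]]'

```text
t: 1.6
tool_pos: [0.464, -0.2889, 0.099]
tool_rot: [-2.84, -1.336, 0.002]
contact_force: [-0.4, -0.2, -0.2]
opening: 0.0853
grip_force: 0.0
```

```bash
python3 - <<'E'
from plan import *
from station import imaging
import cv2
o=ctrl.get_obs();print(o["t"],o["tool_pos"],o["q"].round(3))
x=R.from_rotvec(o["tool_rot"]).as_matrix();print(x.round(3).tolist())
s=plan(1,np.array([.4637,-.2908,.011]),down(50.2),.6)
d=imaging.get_image("scene")["color"];cv2.imwrite("pics/p1.png",cv2.resize(d[60:210,160:360],(800,600),interpolation=cv2.INTER_CUBIC))
E
```

```text
1.6 [ 0.46403929 -0.28893294  0.09895964] [-0.693 -0.011  1.908  0.     1.248 -0.002]
[[0.637, 0.771, -0.003], [0.771, -0.637, 0.002], [0.0, -0.003, -1.0]]
[[1,[-0.01,0.01,0.59],[-0.01,0.0,0.01]],[1,[-0.01,0.01,0.58],[-0.01,0.0,0.01]],[1,[-0.01,0.0,0.59],[0.0,0.0,0.0]]]
```

View pics/p1.png

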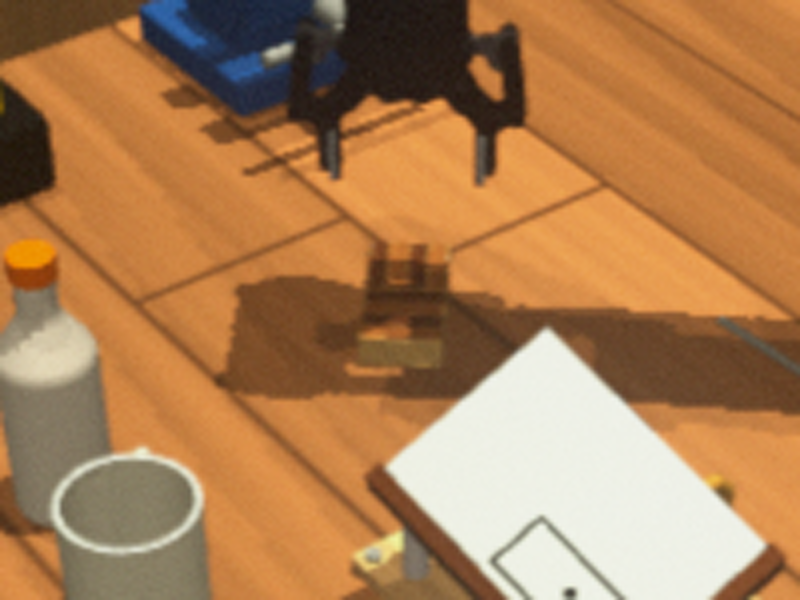

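The open fingers straddle the tile centrally, with tips at (335,183) and (483,185) in the crop. I'll go down and grip.

Call:
play_rows --series '[[1,[-0.01,0.01,0.59],[-0.01,0,0.01]],[1,[-0.01,0.01,0.58],[-0.01,0,0.01]],[1,[-0.01,0,0.59],[0,0,0]],[1,[0,0,0],[0,0,0]]]'

```text
t: 2.15
tool_pos: [0.4615, -0.2926, 0.0105]
tool_rot: [-2.846, -1.326, 0.002]
contact_force: [-0.0, 0.2, -0.1]
opening: 0.0851
grip_force: 0.0
```

Call:
play_rows --series '[[0.3,[0,0,0],[0,0,0]],[0.3,[0,0,0],[0,0,0]],[0.3,[0,0,0],[0,0,0]],[0.3,[0,0,0],[0,0,0]],[0.3,[0,0,0],[0,0,0]],[0.3,[0,0,0],[0,0,0]]]' --force 40

```text
t: 2.9
tool_pos: [0.4652, -0.2946, 0.0152]
tool_rot: [2.841, 1.327, 0.004]
contact_force: [-0.3, -0.5, 5.7]
opening: 0.053
grip_force: 42.1
```

```bash
python3 - <<'E'
from plan import *
from fit import proj
# tip offset estimate at z=.099 pose
p=np.array([.46404,-.28893,.09896])
y=np.array([.771,-.637,0])
for b in (0,5,10,13,16):
    print(b,proj("scene",[p+y*.0425+[0,0,b/1e3],p-y*.0425+[0,0,b/1e3]]).round(1).tolist())
print("obs",(160+335/4,60+183/4),(160+483/4,60+185/4))
o=ctrl.get_obs();print(o["t"],o["tool_pos"],o["opening"],o["grip_force"])
E
```

```text
0 [[244.7, 108.3], [277.7, 109.4]]
5 [[244.6, 106.6], [277.7, 107.8]]
10 [[244.6, 105.0], [277.8, 106.1]]
13 [[244.6, 104.0], [277.8, 105.1]]
16 [[244.5, 103.0], [277.8, 104.1]]
obs (243.75, 105.75) (280.75, 106.25)
2.9 [ 0.46516982 -0.29458078  0.01521982] 0.05300276911887843 42.119683027267456
```

Call:
play_rows --series '[[0.3,[0,0,-0.4],[0,0,0]],[0.3,[0,0,-0.8],[0,0,0]],[0.3,[0,0,-0.9],[0,0,0]],[0.3,[0,0,-0.9],[0,0,0]],[0.3,[0,0,-0.8],[0,0,0]],[0.3,[0,0,-0.4],[0,0,0]],[0.3,[0,0,0],[0,0,0]]]'

```text
t: 3.78
tool_pos: [0.464, -0.2933, 0.2247]
tool_rot: [2.842, 1.327, 0.004]
contact_force: [-0.5, 0.3, -1.3]
opening: 0.0528
grip_force: 42.4
```

```bash
python3 - <<'E'
from plan import *
from station import imaging
import cv2
for i in range(3):
    o=ctrl.get_obs();print(o["t"],o["tool_pos"],o["tool_rot"],o["opening"],o["grip_force"],o["contact_force"])
    d={n:imaging.get_image(n)["color"] for n in("scene","top")} if i==0 else d
a=np.zeros((500,800,3),np.uint8)
a[:,:400]=cv2.resize(d["scene"][20:145,200:300],(400,500),interpolation=cv2.INTER_CUBIC)
a[:,400:]=cv2.resize(d["top"][190:315,370:470],(400,500),interpolation=cv2.INTER_CUBIC)
cv2.imwrite("pics/p2.png",a)
E
```

```text
3.775 [ 0.46404161 -0.29325566  0.22467671] [2.8415389  1.32657506 0.0042111 ] 0.052767431900824974 42.3510217666626 [-0.53418498  0.27171113 -1.31250077]
3.875 [ 0.46274917 -0.29224866  0.22103269] [2.84662947e+00 1.32889751e+00 1.40037332e-04] 0.05284596586154069 42.347572445869446 [ 0.63336549 -0.62127806 -1.2828861 ]
3.875 [ 0.46274917 -0.29224866  0.22103269] [2.84662947e+00 1.32889751e+00 1.40037332e-04] 0.05284596586154069 42.347572445869446 [ 0.63336549 -0.62127806 -1.2828861 ]
```

View pics/p2.png

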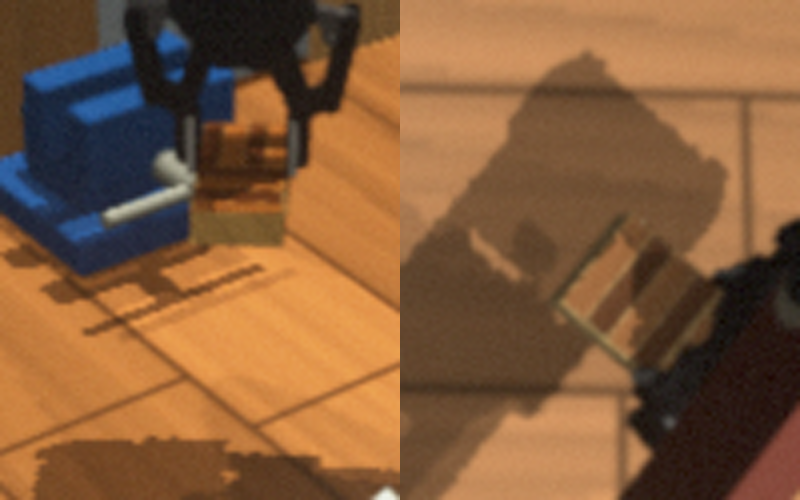

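The tile is held level between the pads. I'll estimate its offset in the hand from the corners of its near end.

```bash
python3 - <<'E'
from plan import *
from fit import *
o={"scene":[[55,-27.5,0,200+192/4,20+241/4],[55,27.5,0,200+285/4,20+246/4],[55,-27.5,22,200+192/4,20+209/4]],
"top":[[55,27.5,22,370+157/4,190+302/4],[55,-27.5,22,370+228/4,190+215/4]]}
f=lambda p:(R.from_euler("z",p[3]).as_matrix(),p[:3])
x,r=fit(o,f,[.463,-.292,.21,.87]);print(x.round(4),np.degrees(x[3]));print(r.T)
# fixed yaw 50.2, TCP mean
print(proj("scene",[[.4634,-.2927,.2215]]),proj("top",[[.4634,-.2927,.2215]]))
E
```

```text
[ 0.4627 -0.2889  0.2126  0.8725] 49.990781193609735
[[ 0.1  0.2 -0.1 -0.4  0.5]
 [ 0.3 -0.1 -0.   0.4 -0.5]]
[[260.17603494  65.33573782]] [[440.49776787 273.74020853]]
```

```bash
cat > pl.py <<'E'
from plan import *
A=np.array([[-0.9272,0.1269,0.3525],[0.0013,-0.9399,0.3415],[0.3746,0.3171,0.8713]])
C=np.array([[-0.9367,0.1253,0.327],[-0.0078,-0.941,0.3383],[0.3501,0.3144,0.8824]])
M=R.from_matrix([A,C]).mean().as_matrix(); O=np.array([.607,.0835,.036])
G=np.stack([-M[:,1],-M[:,0],-M[:,2]],1)
tcp=lambda x,y,z:O+M@(np.array([x,y,z])/1000)
def where():
    o=ctrl.get_obs();p=M.T@(o["tool_pos"]-O)*1000
    e=np.degrees((R.from_rotvec(o["tool_rot"]).inv()*R.from_matrix(G)).as_rotvec())
    print("t",o["t"],"plate xyz",p.round(1),"rot err",e.round(2),"F",o["contact_force"].round(2),"q",o["q"].round(2))
E
python3 - <<'E'
from pl import *
where();h=tcp(32.5,65,130);print(h,M.round(3).tolist())
o=ctrl.get_obs();d=h-o["tool_pos"];print("z at y=-.15,-.086:",[o["tool_pos"][2]+d[2]*((y-o["tool_pos"][1])/d[1]) for y in(-.15,-.086)])
plan(.3,h,G,.8)
E
```

```text
t 3.875 plate xyz [202.7 393.6 -14.5] rot err [ 13.36 -26.23 -42.96] F [ 0.63 -0.62 -1.28] q [-0.7  -0.13  1.8   0.    1.46 -0.  ]
[0.62907399 0.06645906 0.18229968] [[-0.932, 0.126, 0.34], [-0.003, -0.94, 0.34], [0.362, 0.316, 0.877]]
z at y=-.15,-.086: [np.float64(0.20567277907160172), np.float64(0.19876210225779106)]
[[0.3,[0.76,-0.21,0.08],[0.17,-0.33,-0.54]],[0.3,[0.78,-0.14,0.04],[0.16,-0.33,-0.53]],[0.3,[0.79,-0.09,0.02],[0.17,-0.32,-0.54]],[0.3,[0.8,-0.03,-0.03],[0.17,-0.33,-0.54]],[0.3,[0.79,0.04,-0.05],[0.16,-0.33,-0.54]],[0.3,[0.78,0.08,-0.1],[0.17,-0.33,-0.53]],[0.3,[0.77,0.15,-0.13],[0.17,-0.32,-0.54]],[0.3,[0.75,0.2,-0.18],[0.17,-0.33,-0.54]]]
[[0.3,[0.73,0.24,-0.21],[0.16,-0.33,-0.53]],[0.3,[0.69,0.3,-0.25],[0.17,-0.33,-0.54]]]
```

Call:
play_rows --series '[[0.3,[0.76,-0.21,0.08],[0.17,-0.33,-0.54]],[0.3,[0.78,-0.14,0.04],[0.16,-0.33,-0.53]],[0.3,[0.79,-0.09,0.02],[0.17,-0.32,-0.54]],[0.3,[0.8,-0.03,-0.03],[0.17,-0.33,-0.54]],[0.3,[0.79,0.04,-0.05],[0.16,-0.33,-0.54]],[0.3,[0.78,0.08,-0.1],[0.17,-0.33,-0.53]],[0.3,[0.77,0.15,-0.13],[0.17,-0.32,-0.54]],[0.3,[0.75,0.2,-0.18],[0.17,-0.33,-0.54]]]'

```text
t: 4.88
tool_pos: [0.596, -0.0048, 0.1886]
tool_rot: [-2.256, -2.07, 0.635]
contact_force: [1.1, -1.5, -0.7]
opening: 0.0529
grip_force: 42.4
```

Call:
play_rows --series '[[0.3,[0.73,0.24,-0.21],[0.16,-0.33,-0.53]],[0.3,[0.69,0.3,-0.25],[0.17,-0.33,-0.54]],[0.3,[0,0,0],[0,0,0]],[0.3,[0,0,0],[0,0,0]]]'

```text
t: 5.38
tool_pos: [0.6289, 0.0655, 0.1817]
tool_rot: [-2.066, -2.212, 0.779]
contact_force: [-0.2, -0.1, -1.0]
opening: 0.0535
grip_force: 42.4
```

```bash
python3 - <<'E'
from pl import *
from station import imaging
where(); imaging.get_image("top"); where()
plan(.3,tcp(32.5,65,25),G,.6)
E
```

```text
t 5.375 plate xyz [ 32.4  65.7 129.1] rot err [-0.09  0.14 -0.03] F [-0.23 -0.14 -0.99] q [ 0.12  0.38  1.38 -0.31  1.78  0.05]
t 5.425 plate xyz [ 32.6  66.5 129.7] rot err [-0.04  0.11 -0.1 ] F [ 0.62 -0.2   0.14] q [ 0.12  0.38  1.38 -0.31  1.78  0.05]
[[0.3,[0.01,0.0,0.52],[0.0,0.0,0.0]],[0.3,[0.01,0.0,0.53],[0.0,0.01,-0.01]],[0.3,[0.0,0.0,0.52],[0.0,0.0,0.0]],[0.3,[0.01,0.0,0.52],[0.0,0.0,0.0]]]
```

Orientation reached. I'll descend to about 15 mm above the plate and look before the last part.

Call:
play_rows --series '[[0.3,[0.01,0,0.52],[0,0,0]],[0.3,[0.01,0,0.53],[0,0,0]],[0.3,[0,0,0.52],[0,0,0]],[0.3,[0.01,0,0.52],[0,0,0]],[0.3,[0,0,0],[0,0,0]]]'

```text
t: 6.05
tool_pos: [0.5919, 0.0298, 0.0898]
tool_rot: [-2.067, -2.209, 0.78]
contact_force: [-0.0, -0.2, -2.0]
opening: 0.0531
grip_force: 42.4
```

```bash
python3 - <<'E'
from pl import *
from station import imaging
import cv2
where(); d={n:imaging.get_image(n)["color"] for n in("scene","top")};where()
a=np.zeros((400,800,3),np.uint8)
a[:,:400]=cv2.resize(d["scene"][145:245,250:350],(400,400),interpolation=cv2.INTER_CUBIC)
a[:,400:]=cv2.resize(d["top"][170:270,230:330],(400,400),interpolation=cv2.INTER_CUBIC)
cv2.imwrite("pics/p3.png",a)
E
```

```text
t 6.05 plate xyz [33.8 65.6 23.8] rot err [-0.21  0.07 -0.13] F [-0.02 -0.22 -1.98] q [ 0.07  0.37  1.55 -0.32  1.61  0.06]
t 6.15 plate xyz [32.2 65.9 27.5] rot err [ 0.13  0.08 -0.16] F [-0.44 -0.34 -0.34] q [ 0.07  0.37  1.54 -0.32  1.61  0.06]
```

View pics/p3.png

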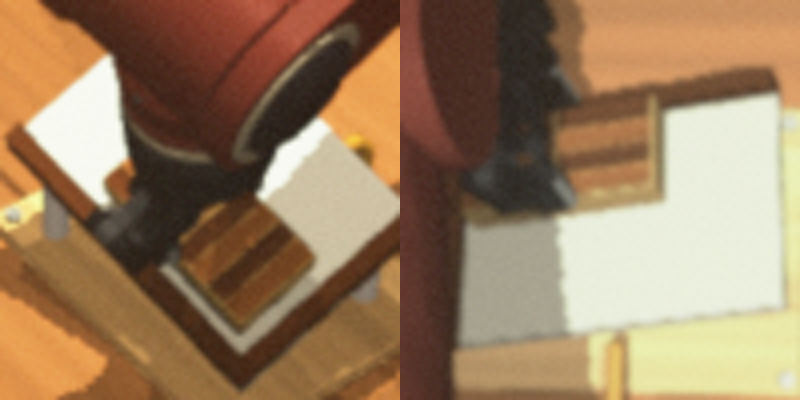

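```bash
python3 - <<'E'
from pl import *
from fit import proj
T=lambda L:[tcp(*p) for p in L]
for z in(12,15,18):
    print(z,((proj("scene",T([(5,8,z),(60,8,z),(60,8,z+22)]))-[250,145])*4).round(0).tolist(),((proj("top",T([(5,118,z+22),(60,118,z+22),(60,118,z)]))-[230,170])*4+[400,0]).round(0).tolist())
plan(.3,tcp(32.5,65,14),G,.05)
E
```

```text
12 [[236.0, 336.0], [311.0, 269.0], [313.0, 257.0]] [[649.0, 90.0], [648.0, 181.0], [661.0, 199.0]]
15 [[236.0, 335.0], [312.0, 268.0], [313.0, 255.0]] [[647.0, 88.0], [647.0, 179.0], [659.0, 197.0]]
18 [[236.0, 333.0], [312.0, 266.0], [313.0, 253.0]] [[645.0, 85.0], [645.0, 176.0], [658.0, 194.0]]
[[0.3,[0.0,0.0,0.04],[0.0,0.0,0.0]],[0.3,[0.01,0.0,0.05],[0.01,0.0,-0.01]],[0.3,[0.0,0.0,0.04],[0.0,0.01,0.0]],[0.3,[0.0,0.0,0.05],[0.0,0.0,0.0]],[0.3,[0.01,0.0,0.04],[0.0,0.0,-0.01]],[0.3,[0.0,-0.01,0.05],[0.01,0.0,0.0]]]
```

The tile is parallel to the fences and sits about 11 mm from the short fence. I'll nudge it towards the short fence and lower it until contact shows in the force.

Call:
play_rows --series '[[0.3,[0.08,0,0.08],[0,0,0]],[0.3,[0.02,0,0.07],[0,0,0]],[0.3,[0,0,0.05],[0,0,0]],[0.3,[0,0,0.02],[0,0,0]],[0.3,[0,0,0],[0,0,0]]]'

```text
t: 6.78
tool_pos: [0.5906, 0.0328, 0.0813]
tool_rot: [-2.069, -2.215, 0.774]
contact_force: [1.1, 2.0, 3.0]
opening: 0.0529
grip_force: 42.9
```

Call:
play_rows --series '[[0.3,[0,0,0.02],[0,0,0]],[0.3,[0,0,0.02],[0,0,0]],[0.3,[0,0,0],[0,0,0]]]'

```text
t: 7.15
tool_pos: [0.5908, 0.0326, 0.0812]
tool_rot: [-2.07, -2.216, 0.772]
contact_force: [1.3, 5.1, 9.0]
opening: 0.0527
grip_force: 43.6
```

```bash
python3 - <<'E'
from pl import *
where()
E
```

```text
t 7.15 plate xyz [31.7 60.1 16.8] rot err [ 0.26  0.06 -0.13] F [1.31 5.14 9.04] q [ 0.08  0.38  1.56 -0.32  1.59  0.07]
```

```bash
python3 - <<'E'
from pl import *
from station import imaging
from fit import proj
import cv2
print(ctrl.get_obs()["wrist_torque"])
d={n:imaging.get_image(n)["color"] for n in("scene","top")};where()
a=np.zeros((480,800,3),np.uint8)
a[:,:400]=cv2.resize(d["scene"][170:242,275:335],(400,480),interpolation=cv2.INTER_CUBIC)
a[:,400:]=cv2.resize(d["top"][180:252,250:310],(400,480),interpolation=cv2.INTER_CUBIC)
cv2.imwrite("pics/p4.png",a); k=20/3
T=lambda L:[tcp(*p) for p in L]
print(((proj("scene",T([(4,6,0),(59,6,0),(0,0,12),(0,60,12)]))-[275,170])*k).round().tolist(),((proj("top",T([(4,116,22),(59,116,22),(59,116,0)]))-[250,180])*k+[400,0]).round().tolist())
E
```

```text
[ 0.37559577  0.44213668 -0.36651902]
t 7.25 plate xyz [31.7 60.1 16.8] rot err [ 0.26  0.06 -0.12] F [1.56 5.83 9.8 ] q [ 0.08  0.38  1.56 -0.32  1.59  0.07]
[[228.0, 410.0], [353.0, 299.0], [232.0, 422.0], [105.0, 289.0]] [[686.0, 100.0], [686.0, 250.0], [707.0, 280.0]]
```

View pics/p4.png

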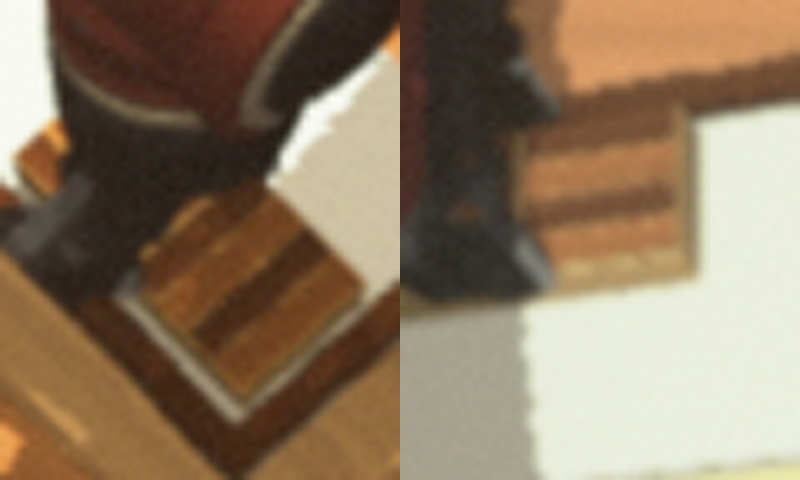

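White strips show between the tile and both fences. The contact force is about 10 N along the plate normal and acts near the tile's centre, so the tile lies on the plate. I'll ease off slightly and release.

Call:
play_rows --series '[[0.3,[0,0,-0.05],[0,0,0]],[0.68,[0,0,0],[0,0,0]],[0.72,[0,0,0],[0,0,0]],[0.8,[0,0,0],[0,0,0]],[1,[0,0,0],[0,0,0]],[1,[0,0,0],[0,0,0]],[1,[0,0,0],[0,0,0]],[1,[0,0,0],[0,0,0]]]'

```text
t: 8.25
tool_pos: [0.5902, 0.0326, 0.0809]
tool_rot: [-2.068, -2.214, 0.776]
contact_force: [-0.3, 0.2, -0.3]
opening: 0.0851
grip_force: 0.0
```

Call:
play_rows --series '[[1,[0,0,-0.2],[0,0,0]],[1,[0,0,-0.5],[0,0,0]],[1,[0,0,-0.9],[0,0,0]],[1,[0,0,-0.9],[0,0,0]],[1,[0,0,-0.6],[0,0,0]],[1,[0,0,0],[0,0,0]]]'

```text
t: 9.0
tool_pos: [0.6446, 0.0865, 0.2205]
tool_rot: [-2.072, -2.219, 0.769]
contact_force: [-0.7, -0.7, -0.2]
opening: 0.0852
grip_force: 0.0
```

```bash
python3 - <<'E'
from pl import *
where()
b=np.array([.5098,.3296]);th=.2934;u=np.array([np.cos(th),np.sin(th)])
r=b-.030*u; print("ridge",r)
o=ctrl.get_obs();print(o["tool_pos"],o["opening"])
s=r-.034*u
plan(0,np.array([s[0],s[1],.14]),down(np.degrees(th)+90),.8)
E
```

```text
t 9.0 plate xyz [ 31.8  60.2 175.5] rot err [ 0.48  0.09 -0.14] F [-0.72 -0.75 -0.17] q [ 0.14  0.39  1.3  -0.31  1.85  0.05]
ridge [0.48108202 0.32092374]
[0.6445828  0.08649345 0.22045179] 0.08521332686586322
[[0,[0.65,-0.38,0.15],[-0.36,0.26,-0.2]],[0,[0.66,-0.38,0.15],[-0.37,0.26,-0.2]],[0,[0.66,-0.36,0.16],[-0.36,0.25,-0.19]],[0,[0.67,-0.36,0.16],[-0.36,0.26,-0.2]],[0,[0.67,-0.34,0.17],[-0.36,0.26,-0.2]],[0,[0.67,-0.33,0.18],[-0.37,0.26,-0.19]],[0,[0.68,-0.33,0.18],[-0.36,0.26,-0.2]],[0,[0.68,-0.32,0.19],[-0.36,0.26,-0.2]]]
```

Call:
play_rows --series '[[0,[0.65,-0.38,0.15],[-0.36,0.26,-0.2]],[0,[0.66,-0.38,0.15],[-0.37,0.26,-0.2]],[0,[0.66,-0.36,0.16],[-0.36,0.25,-0.19]],[0,[0.67,-0.36,0.16],[-0.36,0.26,-0.2]],[0,[0.67,-0.34,0.17],[-0.36,0.26,-0.2]],[0,[0.67,-0.33,0.18],[-0.37,0.26,-0.19]],[0,[0.68,-0.33,0.18],[-0.36,0.26,-0.2]],[0,[0.68,-0.32,0.19],[-0.36,0.26,-0.2]]]'

```text
t: 10.0
tool_pos: [0.4439, 0.3103, 0.1355]
tool_rot: [-1.87, -2.516, 0.007]
contact_force: [1.0, -0.1, 0.2]
opening: 0.0004
grip_force: 0.0
```

Call:
play_rows --series '[[0,[0,0,0],[0,0,0]],[0,[0,0,0],[0,0,0]]]'

```text
t: 10.25
tool_pos: [0.4457, 0.3097, 0.1369]
tool_rot: [-1.871, -2.517, 0.009]
contact_force: [0.6, 0.3, -0.1]
opening: -0.0002
grip_force: 0.0
```

```bash
python3 - <<'E'
from plan import *
from pl import tcp
from fit import proj
from station import imaging
import cv2
d={n:imaging.get_image(n)["color"] for n in("scene","top")}
o=ctrl.get_obs();print(o["t"],o["tool_pos"],R.from_rotvec(o["tool_rot"]).as_matrix().round(3).tolist(),o["opening"])
a=np.zeros((600,800,3),np.uint8)
a[:300,:400]=cv2.resize(d["scene"][160:250,245:365],(400,300),interpolation=cv2.INTER_CUBIC)
a[:300,400:]=cv2.resize(d["top"][175:265,225:345],(400,300),interpolation=cv2.INTER_CUBIC)
a[300:,:400]=cv2.resize(d["scene"][210:330,340:500],(400,300),interpolation=cv2.INTER_CUBIC)
a[300:,400:]=cv2.resize(d["top"][190:310,70:230],(400,300),interpolation=cv2.INTER_CUBIC)
cv2.imwrite("pics/p5.png",a)
T=[tcp(*p) for p in[(55,0,22),(55,110,22),(55,110,0),(0,110,22),(0,0,22)]]
k=10/3
print(((proj("scene",T)-[245,160])*k).round().tolist(),((proj("top",T)-[225,175])*k+[400,0]).round().tolist())
E
```

```text
10.35 [0.44667007 0.30985788 0.13760686] [[-0.287, 0.958, -0.007], [0.958, 0.287, -0.001], [0.001, -0.007, -1.0]] -0.0001820805126379856
[[280.0, 184.0], [163.0, 65.0], [164.0, 76.0], [100.0, 119.0], [216.0, 240.0]] [[459.0, 160.0], [617.0, 137.0], [628.0, 152.0], [618.0, 63.0], [463.0, 87.0]]
```

View pics/p5.png

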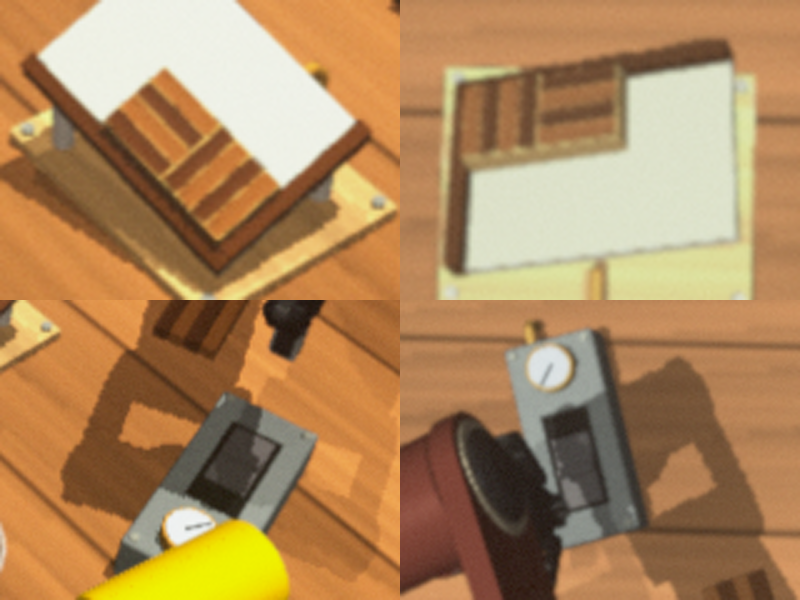

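The tile is home: it lies flat in the corner with no gap at either fence, and its corners match the prediction within about 1 mm. Now I'll lower the shut fingers behind the ridge.

```bash
python3 - <<'E'
from plan import *
from fit import proj
o=ctrl.get_obs();print((proj("scene",[o["tool_pos"]])-[340,210])*2.5+[0,300])
b=np.array([.5098,.3296]);th=.2934;u=np.array([np.cos(th),np.sin(th)])
s=b-.064*u
plan(0,np.array([*s,.050]),down(np.degrees(th)+90),.5)
E
```

```text
[[281.49219337 352.9541208 ]]
[[0,[0.0,0.01,0.44],[-0.01,0.0,0.0]],[0,[0.01,0.02,0.44],[-0.01,0.0,-0.01]],[0,[0.0,0.01,0.43],[-0.02,-0.01,0.0]],[0,[0.0,0.01,0.44],[-0.01,0.0,-0.01]]]
```

Call:
play_rows --series '[[0,[0,0.01,0.44],[-0.01,0,0]],[0,[0.01,0.02,0.44],[-0.01,0,-0.01]],[0,[0,0.01,0.43],[-0.02,-0.01,0]],[0,[0,0.01,0.44],[-0.01,0,-0.01]],[0,[0,0,0],[0,0,0]],[0,[0,0,0],[0,0,0]]]'

```text
t: 11.1
tool_pos: [0.4489, 0.3117, 0.0511]
tool_rot: [1.871, 2.523, 0.002]
contact_force: [1.0, 0.7, -0.2]
opening: -0.0001
grip_force: 0.0
```

Call:
play_rows --series '[[0,[0,0.1,0],[0,0,0]],[0,[0,0.1,0],[0,0,0]],[0,[0,0,0],[0,0,0]]]'

```text
t: 11.48
tool_pos: [0.4582, 0.3149, 0.0508]
tool_rot: [1.87, 2.524, 0.002]
contact_force: [0.9, -0.7, 0.9]
opening: -0.0001
grip_force: 0.0
```

Not in contact yet. I'll advance in small steps and watch the force.

Call:
play_rows --series '[[0,[0,0.08,0],[0,0,0]],[0,[0,0.08,0],[0,0,0]],[0,[0,0,0],[0,0,0]]]'

```text
t: 11.85
tool_pos: [0.4653, 0.317, 0.0502]
tool_rot: [1.871, 2.524, 0.001]
contact_force: [-0.4, -0.7, -0.1]
opening: 0.0
grip_force: 0.0
```

Call:
play_rows --series '[[0,[0,0.08,0],[0,0,0]],[0,[0,0,0],[0,0,0]]]'

```text
t: 12.1
tool_pos: [0.4691, 0.3181, 0.0502]
tool_rot: [1.871, 2.524, 0.001]
contact_force: [0.5, 0.0, 0.7]
opening: 0.0003
grip_force: 0.0
```

Call:
play_rows --series '[[0,[0,0.08,0],[0,0,0]],[0,[0,0,0],[0,0,0]]]'

```text
t: 12.35
tool_pos: [0.4718, 0.319, 0.0499]
tool_rot: [-1.869, -2.523, 0.003]
contact_force: [-4.3, -1.7, 2.9]
opening: 0.0003
grip_force: 2.3
```

In contact, with 4.6 N resisting. I'll push about 14 mm more.

Call:
play_rows --series '[[0,[0,0.08,0],[0,0,0]],[0,[0,0.08,0],[0,0,0]],[0,[0,0.06,0],[0,0,0]],[0,[0,0,0],[0,0,0]]]'

```text
t: 12.85
tool_pos: [0.4841, 0.3227, 0.0504]
tool_rot: [1.87, 2.523, 0.003]
contact_force: [0.3, 1.0, -0.4]
opening: -0.0003
grip_force: 0.0
```

Call:
play_rows --series '[[0,[0,0.06,0],[0,0,0]],[0,[0,0,0],[0,0,0]]]'

```text
t: 13.1
tool_pos: [0.4865, 0.3234, 0.0503]
tool_rot: [1.87, 2.524, 0.002]
contact_force: [0.2, 0.4, 0.1]
opening: 0.0001
grip_force: 0.0
```

Call:
play_rows --series '[[0,[0,0.06,0],[0,0,0]],[0,[0,0,0],[0,0,0]]]'

```text
t: 13.35
tool_pos: [0.4892, 0.3243, 0.0503]
tool_rot: [1.871, 2.524, 0.001]
contact_force: [0.1, 0.1, 0.0]
opening: 0.0001
grip_force: 0.0
```

The force has dropped to zero, so the switch has snapped over. I'll back off, lift clear and check.

Call:
play_rows --series '[[0,[0,-0.3,0],[0,0,0]],[0,[0,-0.2,-0.5],[0,0,0]],[0,[0,-0.2,-0.8],[0,0,0]],[0,[0,-0.4,-0.8],[0,0,0]],[0,[-0.5,-0.6,-0.5],[0,0,0]],[0,[-0.7,-0.5,-0.2],[0,0,0]],[0,[-0.7,0,0],[0,0,0]],[0,[-0.7,0,0],[0,0,0]]]'

```text
t: 14.35
tool_pos: [0.4205, 0.1668, 0.19]
tool_rot: [1.869, 2.524, 0.002]
contact_force: [0.4, -0.4, -0.2]
opening: -0.0004
grip_force: 0.0
```

Call:
play_rows --series '[[0,[-0.6,0,0],[0,0,0]],[0,[-0.4,0,0],[0,0,0]],[0,[0,0,0],[0,0,0]],[0,[0,0,0],[0,0,0]]]'

```text
t: 14.85
tool_pos: [0.4354, 0.1203, 0.1898]
tool_rot: [-1.87, -2.524, -0.001]
contact_force: [0.3, -0.1, -0.5]
opening: 0.0002
grip_force: 0.0
```

```bash
python3 - <<'E'
from plan import *
from pl import tcp
from fit import proj
from station import imaging
import cv2
d={n:imaging.get_image(n)["color"] for n in("scene","top")}
o=ctrl.get_obs();print(o["t"],o["tool_pos"],o["contact_force"])
a=np.zeros((600,800,3),np.uint8)
a[:300,:400]=cv2.resize(d["scene"][160:250,245:365],(400,300),interpolation=cv2.INTER_CUBIC)
a[:300,400:]=cv2.resize(d["top"][120:330,60:340],(400,300),interpolation=cv2.INTER_CUBIC)
a[300:,:400]=cv2.resize(d["scene"][240:315,380:480],(400,300),interpolation=cv2.INTER_CUBIC)
a[300:,400:]=cv2.resize(d["top"][197:287,90:210],(400,300),interpolation=cv2.INTER_CUBIC)
cv2.imwrite("pics/p6.png",a)
c,s=np.cos(.2934),np.sin(.2934)
P=[[.5098+c*x,.3296+s*x,.055] for x in(-.03,-.01)]
print((proj("scene",P)-[380,240])*4+[0,300],(proj("top",P)-[90,197])*10/3+[400,300])
E
```

```text
14.95 [0.43556612 0.12060271 0.18990098] [-0.61203253  0.47167891 -0.15753997]
[[223.13471442 422.90878009]
 [206.37887401 448.50730255]] [[566.4157152  502.80161932]
 [559.55663217 474.07153724]]
```

View pics/p6.png

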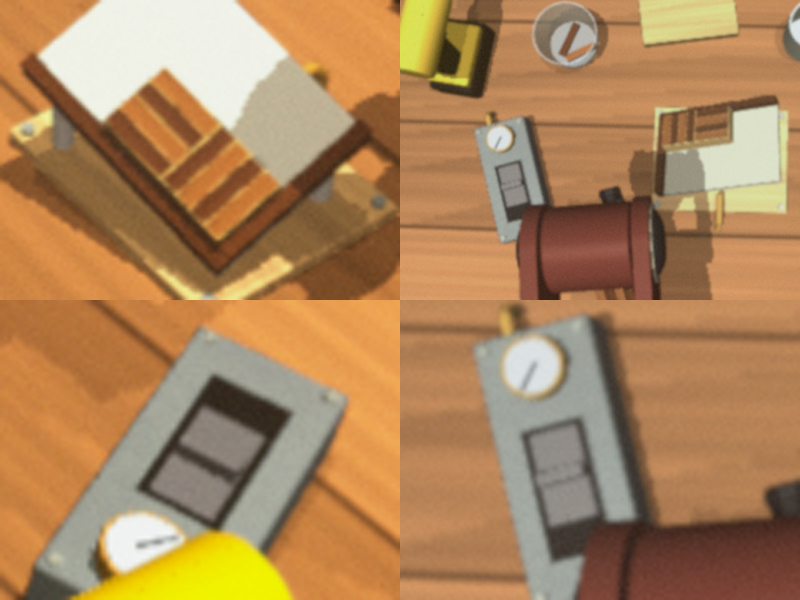

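The cap now sits at the gauge end of its slot, with the dark gap at the other end. The ridge is at about (560,472) against (559.6,474) predicted for on. The tile is still home and the arm is clear, so I'll hand in.

```bash
python3 -c "
from station import ctrl
print(ctrl.finish_job())"
```

```text
the job is handed in; nothing more can be done
None
```

The tile is home in the plate's lowest corner and released, the vacuum switch was then slid fully on, and the job was handed in at about 15 s with the arm clear; the last picture showed both in place.

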